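# Unpin the ointment carrier on the dressing trolley

### The job

Two sliding carriers on this trolley are pinned for transport, one holding a squat ointment jar, the other a slim vial. Free the one with the ointment jar: pull its spring pin straight up, give it a quarter turn so that it drops into its rest notch and stays up by itself, then slide that carrier out along its rail to the stop, with the jar still standing in it. Leave the vial's carrier pinned where it is.

Things in the scene. Friction and masses are not known exactly. Their poses are not given: they have to be found in the camera images.
- jar_knob (a point): Centre of the white T-bar knob on the jar carrier's spring pin: 12 mm thick (point x), 40 mm long (point y, along the rail while pinned), 22 mm high (point z up). A 7 mm stem leads into a square steel collar, 30 x 30 mm, its top 23 mm below this point while the pin is down. The spring pulls down with 5 to 9 N. The jar's centre is 95 mm away along the rail (point -y while pinned).
- jar_pin (a joint): Lift of that pin in m: 0 down (carrier locked), 0.014 at rest in the notch (carrier free), 0.030 upper stop. A cross bar in a deep slot of the collar keeps it from turning until lifted 18 mm; at 20 to 26 mm it turns freely.
- jar_turn (a joint): Turn of the knob in rad, 0 while pinned, positive anticlockwise from above. At +1.57 or -1.57 (either will do), let down, the cross bar drops into a shallow rest notch in the collar's top (10 degrees of play either way) and the pin stays up; let go elsewhere it springs down or catches on the collar's rim.
- jar_tab (a point): Middle of the grip tab at the outer end of the jar's carrier: white upright plate, 14 mm thick (point x), 28 mm long (point y), top 17 mm above this point, steel deck 39 mm below. Its z is up; the rail runs along point y and the carrier slides out toward point -y, away from the pin. The jar stands 55 mm away toward +y in a low round cup.
- jar_carrier (a joint): How far the jar's carrier is slid out along its rail, in m: 0 home, 0.09 at the stop. It cannot move while its pin is down; when free it slides with 1 to 2 N of friction and stays where it is left.
- jar: Squat ointment jar, 36 mm diameter, 53 mm high, loose in the carrier's cup (14 mm deep, 42 mm inner diameter). Origin at the centre of its underside, z up. It only rides along.
- vial_pin (a joint): Lift in m of the identical pin on the other carrier, which must stay down (0).
- vial: Slim vial with a dark cap, 29 mm diameter, 74 mm high, standing in the other, otherwise like carrier on a parallel rail about 140 mm to the side; which of the two is nearer to the robot varies. Origin at the centre of its underside. To be left alone.
Mind the look-alikes: they are no part of the job. Of the things like the jar, leave any that is purple; of the rest the larger one is meant.

How it is judged:
On the way:
1. the jar carrier's pin rests up in its notch by itself, let go, with the carrier still home (value of joint jar_pin between 0.0105 and 0.0165 m and contact force between the fingers and anything else below 0.5 N and value of joint jar_carrier below 0.015 m), for 0.2 s.
At the end, for the whole second after the job is handed in: The jar's carrier is slid out to its stop (within 15 mm), its pin still resting up in the notch (lift 10.5 to 16.5 mm); the jar stands upright (within 10 degrees) and at rest in the carrier's cup; the vial's pin is down (within 4 mm) and the vial upright (within 10 degrees) (value of joint jar_pin between 0.0105 and 0.0165 m and value of joint jar_carrier above 0.075 m and linear speed of jar below 0.02 m/s and angle between each of jar, vial's own z axis and vertical below 0.17 rad and horizontal distance between jar and jar_tab below 0.065 m and z of jar in the frame of jar_tab between -0.047 and -0.029 m and value of joint vial_pin below 0.004 m); the robot touches nothing.
It fails at once if the pin of the vial's carrier is pulled (more than 8 mm) (value of joint vial_pin above 0.008 m).
It fails at once if the vial is moved more than 20 mm (distance of vial from where it was at the start of the episode above 0.02 m).
It fails at once if the jar is tipped more than 30 degrees (angle between jar's own z axis and vertical above 0.52 rad).
It also fails if it takes over 48 s, if anything falls off the work surface, if the arm or the gripper's body presses on something with over 40 N, if the wrist force passes 120 N, or if a joint passes its speed limit or range.

### The arm

A 7-joint arm with a two-finger parallel gripper is mounted at the origin on a cart in front of the work surface, level with it; the furniture and walls round the work are solid. World frame = base frame: x ahead of the robot, y to its left, z up, the work surface at z = 0. Lengths are in m, angles in rad, forces in N, time in s.
With the tool pointing down it reaches from about 0.4 to 0.875 m from the base axis. Payload 19.3 kg.
Tool frame: the origin (TCP) lies on the centre line of the jaws, within the pads' length; the fingertips stand 8 mm ahead of it and the grasp point (between the pads) lies 11 mm behind it; z points along the fingers, y is the line along which they close (so a half turn about z gives the same grasp; the last joint's range is limited). The gripper opens to 85 mm and grips with 20 to 120 N. Pads are 22 mm wide; open, the fingers measure 114 mm over their backs; the gripper's body (76 mm by 85 mm) begins 54 mm behind the grasp point. The pads swing forward as they close: fully open they stand 13 mm farther back than shut.
Start: joints at [-1.352, 0.521, -0.036, 1.599, 0.021, 1.021, -0.113], TCP at [0.178, 0.599, 0.239] pointing down, gripper open.
Joint ranges: [-2.91, 2.91], [-0.3, 2.13], [-1.5, 1.42], [0.17, 2.43], [-1.26, 4.41], [0.16, 1.93], [-2.52, 2.52]. Speed limits (rad/s): [1.89, 1.89, 2.39, 2.39, 3.01, 3.01, 3.01].

### API

Orientations are given as [roll, pitch, yaw] about the fixed x, y, z axes, in that order (R = Rz(yaw) Ry(pitch) Rx(roll)).
In Python, from workcell import status, grab_frame, camera_params, bot, search_frame, silhouettes gives the robot as it stands.
- The arm moves only by the shell command python3 -m creep 'ROWS' [FORCE]. ROWS is JSON, a list of rows, each a list of 5 numbers: the shift along the tool's x, y, z in units of 60 mm (1.0 is 60 mm), then the turn about the tool's z in units of 8 degrees (1.0 is 8 degrees), then the opening, from 0 (shut) to 1 (fully open). In form: [[x, y, z, twist, hand], ...]. A call has 1 to 5 rows; each row is the pose to reach, as a shift and turn from the pose commanded when the call began, along the tool's axes at that moment; what a row does not reach only later rows make up. A row lasts 1/8 s, in which the tool goes at most 62.5 mm and 10.7 degrees, less where a joint would pass 70% of its speed; a pose out of reach is approached as far as the arm can. A call with a gripper value outside its range is refused whole. The fingers move at their own pace and stop on an object; FORCE is the grip in N (left out, the last holds). Time passes only in rows, so rows that repeat a pose let the fingers close. It gives the time, the measured TCP pose, the force, the opening and the grip force at its end, in the units of the state.
- status.observe(): the state, without advancing time (a new reading comes with each control period).
- grab_frame(name): name is "scene" or "top" or "wrist"; returns the picture (384x512x3 uint8, blue, green, red); there is no depth.
- camera_params(name): a dict with "K" (3x3 intrinsics, pixels), "rvec" (rotation vector, rad) and "tvec" (3), from world to camera coordinates, as OpenCV has them; the wrist camera has in their place "tool_from_camera" (4x4, takes a point from camera to tool coordinates, whose origin is the TCP and whose axes are the flange's). Camera axes: x right, y down, z forward; pixel columns grow to the right and rows downward; lengths in m; the calibration is good to about 2 mm. A picture is of the moment at which its call begins: read the wrist's pose just before it. camera_params takes no time and is no camera call.
- bot.job_done(): hands the job in; it is judged then, once.
Trained networks look in the newest picture that a camera, given by its name, has taken for a name from the list of things; names that differ only in an ending like _2 or _b are one class to them, and where a whole thing is asked for, a point or a joint stands for the part that bears it (a point fixed in the world has none). Each returns a list of dicts, best first, with "p" (0 to 1); they miss things now and then, are a little off and sometimes report something else, mostly with a low value. They report only what shows in the picture. A call takes as long as a camera call. They do not tell look-alikes from the thing itself.
- search_frame(camera, name): "extent" ([left, top, right, bottom] as shares, 0 to 1, of the picture: columns of its width, rows of its height, round what is visible of it).
- silhouettes(camera, name): "mask" (384x512 bool, what is visible of it) and "extent" ([left, top, right, bottom] as shares, 0 to 1, of the picture: columns of its width, rows of its height, round what is visible of it).
The state is a dict: "clock": time; "qpos": joint angles; "qd": joint speeds; "joint_efforts": joint torques, N m; "position": TCP position; "tool_rot": TCP orientation; "force": force on the tool from outside, world axes, zero at the start; "moment": the same for the moment, N m; "grip_width": finger opening in m; "finger_force": force on a finger pad.
Only numpy, scipy, OpenCV 4.12 (cv2) and the standard library are available. Lean on these libraries where they do the work, as an engineer would, in place of code of your own. Each camera call takes 0.05 s, during which the arm holds its last target. There are 200 camera calls.

## Working session

There is one attempt and no reset: what is moved stays moved. The work goes in short steps, Python scripts to look and compute and a shell command to move; the robot and the scene stay as the last step left them, time stands still between calls to the robot, and variables do not carry over. Pictures are saved under pics/ and viewed, at most 10 in all, crops included, and the job is handed in when it is done.

```bash
mkdir -p pics; cat > h.py <<'E'
import numpy as np, cv2
from workcell import status, grab_frame, camera_params, bot, search_frame, silhouettes
def proj(c,P):
    p=camera_params(c);return cv2.projectPoints(np.float64(P).reshape(-1,3),np.float64(p["rvec"]),np.float64(p["tvec"]),np.float64(p["K"]),None)[0].reshape(-1,2)
def ray(c,uv):
    p=camera_params(c);R=cv2.Rodrigues(np.float64(p["rvec"]))[0];t=np.float64(p["tvec"]).ravel()
    d=R.T@np.linalg.inv(np.float64(p["K"]))@np.array([uv[0],uv[1],1.]);return -R.T@t,d/np.linalg.norm(d)
def atz(c,uv,z):
    o,d=ray(c,uv);return o+d*(z-o[2])/d[2]
def tri(rays):
    A=0;b=0
    for o,d in rays:
        M=np.eye(3)-np.outer(d,d);A=A+M;b=b+M@o
    X=np.linalg.solve(A,b);return X,[np.linalg.norm((np.eye(3)-np.outer(d,d))@(X-o)) for o,d in rays]
E
python3 - <<'E'
from h import *
s=status.observe();print(s["clock"],s["position"],s["tool_rot"],s["grip_width"])
ims=[]
for c in("scene","top"):
    im=grab_frame(c);cv2.imwrite(f"pics/{c}0.png",im)
    for n in("jar_knob","jar_tab","jar","vial"):
        for r in silhouettes(c,n):
            m=r["mask"];v,u=np.nonzero(m)
            print(c,n,round(r["p"],2),np.round(np.array(r["extent"])*[512,384,512,384]),"cen",u.mean().round(1),v.mean().round(1),m.sum(),im[m].mean(0).round())
E
```

```text
0.0 [0.17794904 0.59881564 0.23876208] [-3.14055348e+00  9.41294603e-05  2.85277924e+00] 0.08518391625720699
scene jar_knob 0.75 [254. 170. 266. 197.] cen 257.9 177.9 226 [ 89.  99. 106.]
scene jar_tab 0.88 [260. 200. 336. 257.] cen 299.9 229.9 1812 [110. 119. 123.]
scene jar 0.74 [331. 198. 342. 218.] cen 337.8 206.5 244 [82. 38. 14.]
scene jar 0.74 [296. 165. 318. 197.] cen 305.0 180.1 482 [71. 21. 57.]
scene jar 0.7 [282. 197. 306. 229.] cen 294.3 212.6 563 [94. 46. 16.]
scene vial 0.68 [232. 234. 248. 275.] cen 240.0 252.2 714 [79. 84. 87.]
top jar_knob 0.71 [237. 173. 257. 183.] cen 245.9 178.3 168 [107. 117. 119.]
top jar_tab 0.77 [232. 163. 335. 203.] cen 297.9 181.4 1896 [114. 122. 122.]
top jar 0.77 [241. 120. 259. 142.] cen 249.5 129.3 377 [89. 53. 80.]
top jar 0.47 [286. 119. 303. 139.] cen 296.6 128.4 200 [100.  65.  48.]
top vial 0.63 [308. 239. 326. 258.] cen 315.7 248.0 272 [70. 74. 75.]
```

View pics/scene0.png

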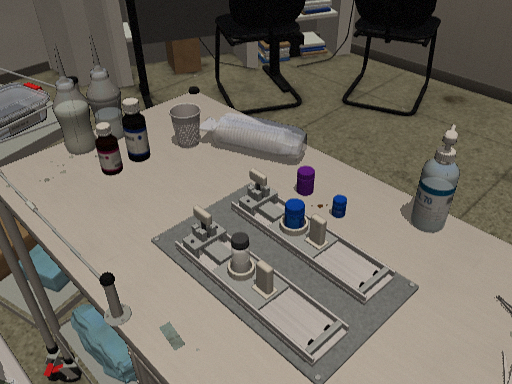

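View pics/top0.png

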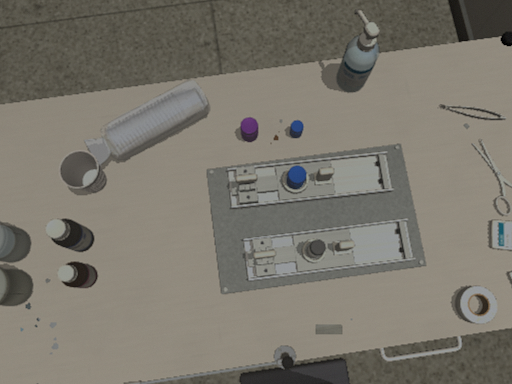

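The meant jar is the blue one at scene (294,212) / top (297,177), standing in the far carrier. Things that could be taken for it are the purple jar at scene (305,180) / top (250,129) and the small blue one at scene (338,206) / top (297,129). The vial is at scene (240,252) / top (316,248). The jar's knob is at scene (258,178) / top (246,178), and its tab is at scene (318,231) / top (325,171). One close crop to check.

```bash
python3 - <<'E'
from h import *
a=cv2.imread("pics/scene0.png")[160:260,240:340];b=cv2.imread("pics/top0.png")[130:210,225:345]
A=cv2.resize(a,None,fx=4,fy=4,interpolation=cv2.INTER_CUBIC);B=cv2.resize(b,None,fx=3.3,fy=3.3,interpolation=cv2.INTER_CUBIC)
C=np.zeros((400,800,3),np.uint8);C[:,:400]=A;C[:B.shape[0],400:400+B.shape[1]]=B[:,:400]
cv2.imwrite("pics/crop1.png",C)
for n,s,t in(("knob",(258,177),(246,178)),("tab",(318,225),(325.5,171)),("jar",(294,206),(297,175)),("vknob",(203,212),(263,255)),("vial",(239,240),(317,248))):
    X,r=tri([ray("scene",s),ray("top",t)]);print(n,X.round(4),np.round(r,4))
for c in("scene","top"):print(c,ray(c,(256,192))[0].round(3))
w=camera_params("wrist");print(w)
E
```

```text
knob [0.6223 0.0756 0.083 ] [0.0001 0.0001]
tab [ 0.6188 -0.0747  0.0608] [0.001 0.001]
jar [ 0.6172 -0.0195  0.0712] [0.0001 0.0001]
vknob [0.4798 0.0646 0.0887] [0.0024 0.0024]
vial [ 0.4764 -0.0304  0.0908] [0.0006 0.0006]
scene [ 0.127 -0.436  0.595]
top [0.403 0.09  0.921]
{'K': array([[312.01333709,   0.        , 254.63500253],
       [  0.        , 312.01333709, 191.9652529 ],
       [  0.        ,   0.        ,   1.        ]]), 'tool_from_camera': array([[-3.12486082e-04, -9.51183121e-01, -3.08626915e-01,
         7.80949586e-02],
       [ 9.99999648e-01, -5.69894440e-05, -8.36863417e-04,
        -1.56429158e-03],
       [ 7.78421881e-04, -3.08627068e-01,  9.51182804e-01,
        -1.33831761e-01],
       [ 0.00000000e+00,  0.00000000e+00,  0.00000000e+00,
         1.00000000e+00]])}
```

View pics/crop1.png

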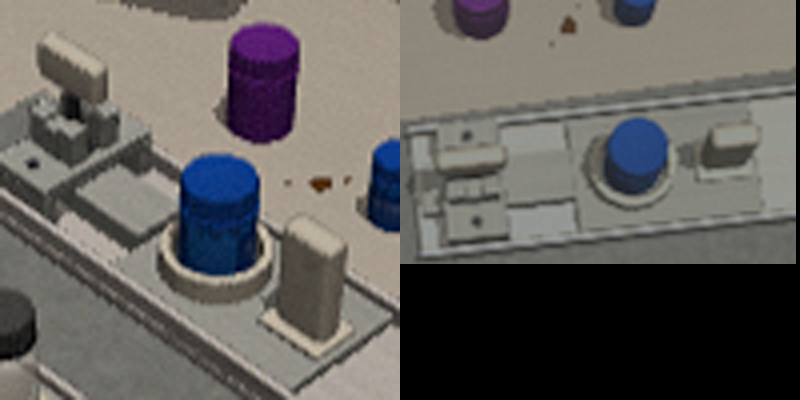

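The crop shows the larger blue jar in the cup, with the knob at scene (258,177) and the tab at scene (318,225). The measurements agree with the text: knob to tab is 150 mm, jar to knob 95 mm, and the rails are about 142 mm apart. I'll move above the knob with yaw ≈ 1.55.

```bash
python3 -m creep '[[-0.9,-0.5,0,0.9,1],[-1.8,-1.1,0,1.9,1],[-2.7,-1.6,0,2.8,1],[-3.6,-2.2,0,3.8,1],[-4.5,-2.7,0,4.7,1]]'; python3 -c "
from h import *
s=status.observe();print(s['clock'],s['position'],s['tool_rot'],s['qpos'])
y=s['tool_rot'][2];d=np.array([.622,.11,.22])-s['position'];print((np.array([np.cos(y)*d[0]+np.sin(y)*d[1],np.sin(y)*d[0]-np.cos(y)*d[1],-d[2]])/.06).round(2),(y-1.548)/np.radians(8))"
```

```text
clock: 1.12
position: [0.3894, 0.3677, 0.2396]
tool_rot: [3.141, -0.0, 2.192]
force: [0.7, 1.0, -1.2]
grip_width: 0.0853
finger_force: 0.0
1.125 [0.3894028  0.36768668 0.23963167] [ 3.14101693e+00 -2.90302266e-04  2.19236922e+00] [-1.001155    0.38354814  0.17634005  1.84396065 -0.08277652  0.92050463
 -0.16567211]
[-5.75  0.65  0.33] 4.614954612322873
```

```bash
python3 -m creep '[[-1,0.1,0.1,0.9,1],[-2,0.2,0.2,1.8,1],[-3,0.3,0.3,2.8,1],[-4,0.4,0.3,3.7,1],[-5,0.55,0.3,4.6,1]]'; python3 -m creep '[[-0.7,0,0,0,1],[-0.7,0,0,0,1],[-0.7,0,0,0,1]]'; cat > w.py <<'E'
from h import *
from scipy.spatial.transform import Rotation as Ro
def wpose():
    s=status.observe();T=np.eye(4);T[:3,:3]=Ro.from_euler("xyz",s["tool_rot"]).as_matrix();T[:3,3]=s["position"]
    return s,T@camera_params("wrist")["tool_from_camera"]
def wray(T,uv):
    d=T[:3,:3]@np.linalg.inv(camera_params("wrist")["K"])@np.array([uv[0],uv[1],1.]);return T[:3,3],d/np.linalg.norm(d)
def wproj(T,P):
    p=(np.linalg.inv(T)@np.append(P,1))[:3];q=camera_params("wrist")["K"]@p;return q[:2]/q[2]
def todelta(P,yaw):
    s=status.observe();y=s["tool_rot"][2];d=np.array(P)-s["position"]
    return (np.array([np.cos(y)*d[0]+np.sin(y)*d[1],np.sin(y)*d[0]-np.cos(y)*d[1],-d[2]])/.06).round(2),((y-yaw)/np.radians(8)).round(2)
E
python3 - <<'E'
from w import *
s,T=wpose();im=grab_frame("wrist");cv2.imwrite("pics/w1.png",im);np.save("w1.npy",T)
print(s["clock"],s["position"],s["tool_rot"],s["qpos"].round(3) if hasattr(s["qpos"],"round") else s["qpos"])
for n in("jar_knob","jar_tab","jar"):
    for r in silhouettes("wrist",n):
        v,u=np.nonzero(r["mask"]);print(n,round(r["p"],2),u.mean().round(1),v.mean().round(1),cv2.minAreaRect(np.c_[u,v].astype(np.float32)))
for P in([.6223,.0756,.083],[.6188,-.0747,.061]):print(wproj(T,P))
E
```

```text
clock: 1.75
position: [0.5919, 0.144, 0.2215]
tool_rot: [3.141, -0.0, 1.55]
force: [0.4, 0.7, 1.5]
grip_width: 0.0855
finger_force: 0.0
clock: 2.12
position: [0.59, 0.1042, 0.2213]
tool_rot: [-3.142, -0.001, 1.555]
force: [0.2, 0.3, 0.8]
grip_width: 0.0848
finger_force: 0.0
2.125 [0.5900497  0.1042071  0.22132326] [-3.14154723e+00 -5.71433433e-04  1.55472785e+00] [-0.532  0.527  0.377  1.705 -0.23   0.953 -0.084]
jar_knob 0.57 289.5 211.4 ((290.0, 210.5), (49.0, 16.0), 90.0)
jar_tab 0.7 278.3 266.5 ((280.4355773925781, 254.44244384765625), (56.350162506103516, 179.11688232421875), 3.0940582752227783)
jar 0.75 282.0 281.5 ((282.7058410644531, 281.41021728515625), (49.56298065185547, 32.271121978759766), 86.98721313476562)
[289.13266184 209.26461506]
[281.75303617 324.51320341]
```

View pics/w1.png

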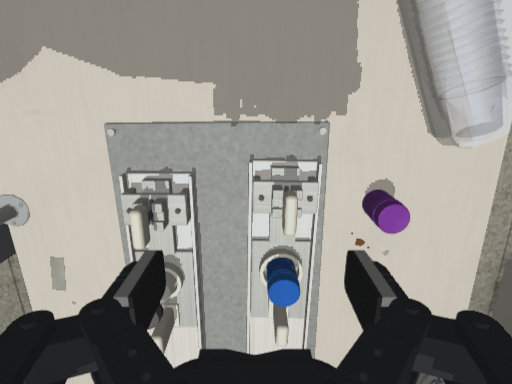

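The wrist view shows the jar knob at (290,211), close to the predicted (289,209). The jar is at (282,285) and the tab at (281,325). The vial's knob is at (139,228), well clear to the left. Next I'll refine with three rays and get the rail's yaw.

```bash
python3 - <<'E'
from w import *
T=np.load("w1.npy")
K,r=tri([ray("scene",(258.2,177)),ray("top",(246.6,178.4)),wray(T,(290,211.5))]);print("knob",K.round(4),np.round(r,4))
Tb,r=tri([ray("scene",(318,230)),ray("top",(325,171.5)),wray(T,(281,325))]);print("tab",Tb.round(4),np.round(r,4))
d=K-Tb;print("rail yaw of +y dir",np.arctan2(d[1],d[0]),np.linalg.norm(d[:2]))
def wz(uv,z):
    o,q=wray(T,uv);return o+q*(z-o[2])/q[2]
# knob edges, rail edges
def yaw(a,b,z):
    d=wz(a,z)-wz(b,z);return np.arctan2(d[1],d[0])
print(yaw((291,191),(290.5,234),.094),yaw((251,160),(247,350),.03),yaw((320,160),(309,350),.03),yaw((107,125),(121,330),.0))
# blob of white knob
im=cv2.imread("pics/w1.png");
g=im[185:240,275:305].min(2);print(g[::4,::2])
print(todelta([K[0],K[1],K[2]-.011+.02+.04],1.548))
E
```

```text
knob [0.622  0.0743 0.084 ] [0.0002 0.001  0.0012]
tab [ 0.6181 -0.0772  0.0546] [0.0033 0.0029 0.0028]
rail yaw of +y dir 1.5451483053084334 0.15153959536500683
1.579286747643386 1.5301357826916013 1.5621290734129833 1.4781165642482885
[[ 88  89  89  96 128 110 115 128 100  96  96  96  96 127 192]
 [ 76  75  76  74 123  55  59 121  69  72  73  73  76  76 187]
 [190 188 189 190 108  80  82  86  86  84  91 180 188 190 190]
 [190 186 183 184  97  85 140 157 157 155 143 156 183 184 184]
 [196 189 191 191  92  96 182 207 207 201 184 134 193 188 189]
 [196 188 191 190  96 118 184 209 206 200 179 129 192 187 188]
 [158 156 155 152  89 141 186 208 204 201 177 117 135 146 189]
 [187 184 185 182  89 153 188 207 203 199 172 153 185 172 191]
 [184 176 174 169  89 161 190 206 202 196 169 175 180 209 214]
 [186 189 189 194  89 164 193 205 201 193 168 205 210 213 214]
 [185 188 187 194  86 170 194 204 202 190 165 205 209 213 213]
 [183 188 186 192 110 171 197 204 200 187 151 206 209 213 212]
 [182 187 184 190 165 169 197 202 198 181 182 210 209 213 213]
 [182 187 183 189 186 188 184 183 182 186 180 177 176 181 181]]
(array([-0.5 ,  0.54,  1.47]), np.float64(0.06))
```

```bash
python3 -m creep '[[-0.5,0.54,0.5,0.1,0.6],[-0.5,0.54,1,0.1,0.6],[-0.5,0.54,1.45,0.1,0.6],[-0.5,0.54,1.45,0.1,0.6]]' >/dev/null; python3 - <<'E'
from w import *
s,T=wpose();im=grab_frame("wrist");cv2.imwrite("pics/w2.png",im);np.save("w2.npy",T)
print(s["clock"],s["position"],s["tool_rot"])
for r in silhouettes("wrist","jar_knob"):
    v,u=np.nonzero(r["mask"]);print(round(r["p"],2),u.mean(),v.mean(),np.array(r["extent"])*[512,384,512,384])
print(wproj(T,[.622,.0748,.0835]),[wproj(T,[.622+a,.0748+b,.0945]).round(1) for a,b in((-.006,.02),(.006,.02),(-.006,-.02),(.006,-.02))])
print(todelta([.622,.0748,.073],1.546))
E
```

```text
2.825 [0.62100307 0.07343779 0.13276223] [-3.13853094e+00  6.86131107e-04  1.54115728e+00]
0.62 256.4036334913112 218.65165876777252 [246.1184 179.712  268.6976 252.7872]
[255.58604972 216.5220721 ] [array([244.2, 192.2]), array([264.9, 191.6]), array([246.8, 253.5]), array([266.2, 253. ])]
(array([ 0.02, -0.01,  1.04]), np.float64(-0.04))
```

View pics/w2.png

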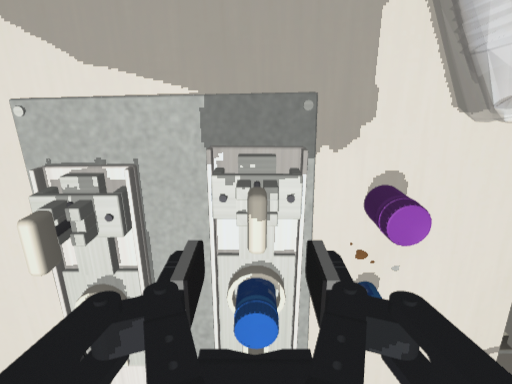

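The knob shows at (257,219) with its far edge at row 188 and near edge at row 252, which fits the prediction within about 2 mm. I'll descend and grip.

```bash
python3 -m creep '[[0,0,0.35,0,0.6],[0,0,0.7,0,0.6],[0,0,0.9,0,0.6],[0.01,0,1,0,0.6],[0.01,0,1,0,0.6]]'; python3 -m creep '[[0,0,0,0,0],[0,0,0,0,0],[0,0,0,0,0],[0,0,0,0,0],[0,0,0,0,0]]' 50
```

```text
clock: 3.55
position: [0.6223, 0.0737, 0.0747]
tool_rot: [3.141, -0.0, 1.54]
force: [-0.2, 0.5, 0.6]
grip_width: 0.0516
finger_force: 0.0
clock: 4.18
position: [0.6223, 0.0735, 0.0748]
tool_rot: [3.141, -0.0, 1.54]
force: [-1.1, -1.1, 5.1]
grip_width: 0.0113
finger_force: 51.0
```

Gripped, with a width of about 12 mm. Lift 23 mm.

```bash
python3 -m creep '[[0,0,-0.1,0,0],[0,0,-0.2,0,0],[0,0,-0.3,0,0],[0,0,-0.385,0,0],[0,0,-0.385,0,0]]'
```

```text
clock: 4.8
position: [0.6221, 0.0736, 0.0977]
tool_rot: [3.141, -0.0, 1.54]
force: [3.7, 0.3, -9.3]
grip_width: 0.0112
finger_force: 49.0
```

```bash
python3 -m creep '[[0,0,0,1,0],[0,0,0,2,0],[0,0,0,3,0],[0,0,0,4,0],[0,0,0,5,0]]'; python3 -m creep '[[0,0,0,1.2,0],[0,0,0,2.4,0],[0,0,0,3.6,0],[0,0,0,4.8,0],[0,0,0,6,0]]'; python3 -m creep '[[0,0,0,0.25,0],[0,0,0,0.25,0]]'
```

```text
clock: 5.42
position: [0.6219, 0.0737, 0.0971]
tool_rot: [-3.141, 0.0, 0.838]
force: [3.3, 0.1, -8.9]
grip_width: 0.0111
finger_force: 48.9
clock: 6.05
position: [0.6217, 0.074, 0.0971]
tool_rot: [-3.141, 0.001, -0.001]
force: [2.1, 1.0, -9.9]
grip_width: 0.0108
finger_force: 48.9
clock: 6.3
position: [0.6217, 0.0739, 0.0971]
tool_rot: [-3.141, 0.001, -0.027]
force: [0.5, 2.7, -9.5]
grip_width: 0.0109
finger_force: 49.0
```

```bash
python3 -m creep '[[0,0,0.05,0,0],[0,0,0.1,0,0],[0,0,0.14,0,0],[0,0,0.15,0,0],[0,0,0.15,0,0]]'
```

```text
clock: 6.92
position: [0.6219, 0.0738, 0.0886]
tool_rot: [-3.141, 0.0, -0.03]
force: [-2.9, 5.0, -1.6]
grip_width: 0.011
finger_force: 50.4
```

Vertical force is down to about zero, so the bar is sitting in the notch. Release, then raise.

```bash
python3 -m creep '[[0,0,0,0,0.2],[0,0,0,0,0.4],[0,0,0,0,0.5],[0,0,0,0,0.5],[0,0,0,0,0.5]]'; python3 -m creep '[[0,0,-0.5,0,0.5],[0,0,-1,0,0.5],[0,0,-1.5,0,0.5],[0,0,-1.8,0,0.5],[0,0,-1.8,0,0.5]]';  python3 - <<'E'
from w import *
s,T=wpose();out=[]
ims=[grab_frame(c) for c in("scene","top")]
A=cv2.resize(ims[0][150:260,230:340],(400,400),interpolation=cv2.INTER_CUBIC);B=cv2.resize(ims[1][130:230,225:325],(400,400),interpolation=cv2.INTER_CUBIC)
cv2.imwrite("pics/c2.png",np.hstack([A,B]));cv2.imwrite("pics/w3.png",grab_frame("wrist"))
print(s["clock"],s["position"],s["tool_rot"],s["qpos"],s["force"])
print(proj("scene",[[.622,.074,.083],[.622,.074,.097]]))
E
```

```text
clock: 7.55
position: [0.6221, 0.0735, 0.0884]
tool_rot: [3.142, -0.0, -0.031]
force: [-0.0, 0.1, -0.5]
grip_width: 0.0427
finger_force: 0.0
clock: 8.18
position: [0.6224, 0.0737, 0.1971]
tool_rot: [-3.141, -0.001, -0.03]
force: [0.4, 0.1, -1.0]
grip_width: 0.0425
finger_force: 0.0
8.175 [0.62242888 0.07365174 0.19707108] [-3.14109091e+00 -1.33777297e-03 -3.02984106e-02] [-0.72167625  0.7262235   0.82968339  1.6664796  -0.61064586  1.02550271
 -1.29028831] [ 0.39287087  0.10497642 -0.98364252]
[[258.40392772 177.45182017]
 [258.33809003 171.26132621]]
```

View pics/c2.png

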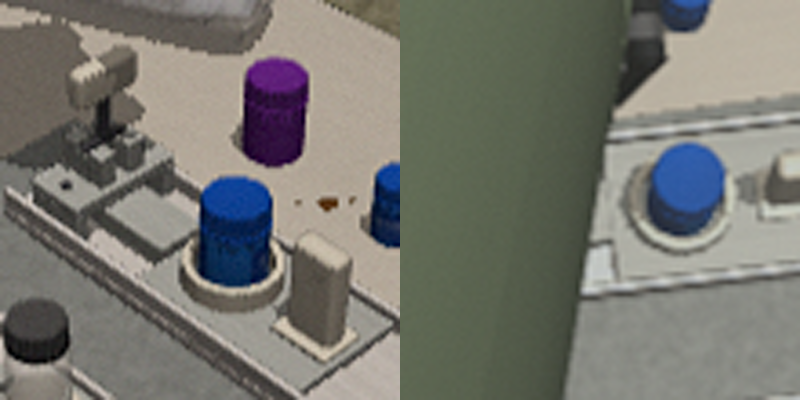

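View pics/w3.png

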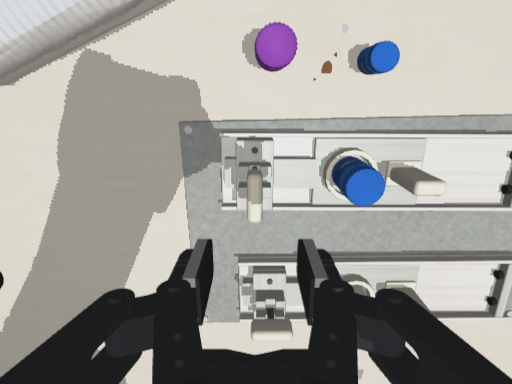

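The scene crop puts the knob, turned crosswise, at (258.6,170.9). That matches a 14 mm lift (171.3), so the pin rests in its notch with the carrier still home and the jar upright. In the wrist view the tab is at (425,185). Next I'll measure the tab.

```bash
python3 - <<'E'
from w import *
s,T=wpose()
for uv in((430,188),(432,188)):
  X,r=tri([ray("scene",(318.6,217.4)),ray("top",(326.3,170)),wray(T,uv)]);print("tabtop",X.round(4),np.round(r,4))
P=np.array([.6185,-.0757,.071])
print(wproj(T,P),proj("scene",P),proj("top",P))
print(todelta([.6185,-.0755,.16],1.546))
E
```

```text
tabtop [ 0.6177 -0.0747  0.0781] [0.0004 0.0011 0.0015]
tabtop [ 0.6176 -0.0752  0.0787] [0.0008 0.0016 0.0024]
[425.10757648 185.62971282] [[319.29497535 220.67565461]] [[326.60247099 170.10654385]]
(array([0.02, 2.49, 0.59]), np.float64(-11.29))
```

```bash
python3 -m creep '[[0,0.5,0,-1.2,0.6],[0,1,0,-2.4,0.6],[0,1.5,0,-3.6,0.6],[0,2,0,-4.8,0.6],[0,2.49,0,-6,0.6]]'>/dev/null;python3 -m creep '[[0,0,0,-1.2,0.6],[0,0,0,-2.4,0.6],[0,0,0,-3.6,0.6],[0,0,0,-4.8,0.6],[0,0,0,-5.3,0.6]]'; python3 - <<'E'
from w import *
s,T=wpose();im=grab_frame("wrist");cv2.imwrite("pics/w4.png",im)
print(s["position"],s["tool_rot"])
P=[.618,-.075,.077]
print(wproj(T,P),proj("scene",P))
for r in silhouettes("wrist","jar_tab")+search_frame("wrist","jar"):print(round(r["p"],2),np.array(r["extent"])*[512,384,512,384])
print(todelta([.618,-.0755,.051],1.546))
E
```

```text
clock: 9.57
position: [0.6171, -0.0758, 0.1954]
tool_rot: [-3.14, -0.0, 1.551]
force: [-0.9, -1.1, 0.1]
grip_width: 0.0511
finger_force: 0.0
[ 0.61709278 -0.07582842  0.19538357] [-3.14021815e+00 -2.91750109e-04  1.55105575e+00]
[255.28412408 185.77043457] [[319.02993313 217.91459867]]
0.57 [222.0032  23.3856 293.9904 201.792 ]
0.84 [348.8768 119.1168 383.0784 152.7168]
0.78 [361.7792   1.6896 420.8128  52.8   ]
0.74 [232.9088  99.1872 278.8864 144.6912]
(array([0.01, 0.01, 2.41]), np.float64(-0.0))
```

View pics/w4.png

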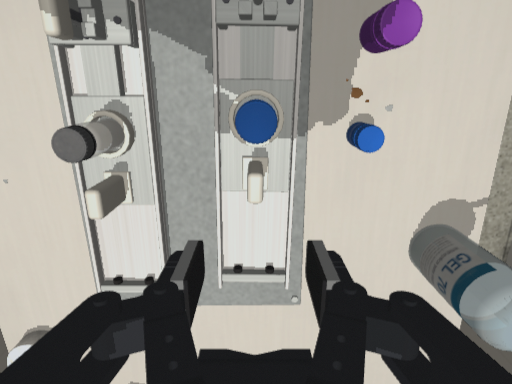

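The tab shows at (255,184), centred between the fingers and as predicted (255,186). The pump bottle is well off to the right. Descend and grip.

```bash
python3 -m creep '[[0,0,0.7,0,0.6],[0,0,1.4,0,0.6],[0,0,2,0,0.6],[0,0,2.4,0,0.6],[0,0,2.4,0,0.6]]'; python3 -m creep '[[0,0,0,0,0],[0,0,0,0,0],[0,0,0,0,0],[0,0,0,0,0],[0,0,0,0,0]]' 30;
```

```text
clock: 10.35
position: [0.6162, -0.0757, 0.0506]
tool_rot: [-3.138, 0.0, 1.546]
force: [1.0, -0.2, 0.3]
grip_width: 0.0513
finger_force: 0.0
clock: 10.98
position: [0.6173, -0.0759, 0.0536]
tool_rot: [3.141, -0.0, 1.546]
force: [-7.0, 0.3, 10.0]
grip_width: 0.0137
finger_force: 31.7
```

Gripped the 14 mm plate. Pull slowly so the jar stays standing.

```bash
python3 -m creep '[[-0.08,0,0,0,0],[-0.18,0,0,0,0],[-0.3,0,0,0,0],[-0.42,0,0,0,0],[-0.54,0,0,0,0]]'; python3 -m creep '[[-0.12,0,0,0,0],[-0.24,0,0,0,0],[-0.36,0,0,0,0],[-0.48,0,0,0,0],[-0.6,0,0,0,0]]';python3 -m creep '[[-0.1,0,0,0,0],[-0.2,0,0,0,0],[-0.28,0,0,0,0],[-0.33,0,0,0,0],[-0.33,0,0,0,0]]'
```

```text
clock: 11.6
position: [0.6162, -0.1084, 0.0536]
tool_rot: [-3.141, -0.001, 1.546]
force: [-8.4, 1.6, 11.8]
grip_width: 0.0138
finger_force: 32.0
clock: 12.22
position: [0.615, -0.1446, 0.0536]
tool_rot: [-3.14, -0.0, 1.546]
force: [-12.3, 2.2, 13.3]
grip_width: 0.0133
finger_force: 32.2
clock: 12.85
position: [0.6143, -0.1648, 0.0536]
tool_rot: [-3.14, 0.0, 1.546]
force: [-12.1, -0.8, 13.0]
grip_width: 0.0139
finger_force: 32.0
```

```bash
python3 -m creep '[[0,0,0,0,0.2],[0,0,0,0,0.4],[0,0,0,0,0.5],[0,0,0,0,0.5]]'; python3 -m creep '[[0,0,-0.4,0,0.5],[0,0,-1,0,0.5],[0,0,-2,0,0.5],[0,0,-2.5,0,0.5],[0,0,-2.5,0,0.5]]'; python3 - <<'E'
from w import *
s=status.observe();ims=[grab_frame(c) for c in("scene","wrist")]
A=cv2.resize(ims[0][150:290,190:370],(540,420),interpolation=cv2.INTER_CUBIC);B=cv2.resize(ims[1][:240,150:330],(260,347));C=np.zeros((420,800,3),np.uint8);C[:,:540]=A;C[:347,540:]=B
cv2.imwrite("pics/c3.png",C);print(s["clock"],s["force"],proj("scene",[[.622,.074,.083],[.622,.074,.097],[.616,-.165,.077],[.622-.0021,.074-.089,.097]]))
E
```

```text
clock: 13.35
position: [0.6155, -0.1639, 0.0524]
tool_rot: [3.141, 0.0, 1.547]
force: [0.9, -0.1, -0.5]
grip_width: 0.0426
finger_force: 0.0
clock: 13.98
position: [0.6164, -0.1642, 0.2048]
tool_rot: [3.138, 0.0, 1.547]
force: [-0.0, 0.4, -0.8]
grip_width: 0.0429
finger_force: 0.0
13.975 [-0.04101082  0.41713603 -0.8100609 ] [[258.40392772 177.45182017]
 [258.33809003 171.26132621]
 [362.73913432 244.98367453]
 [293.61699326 192.59097088]]
```

View pics/c3.png

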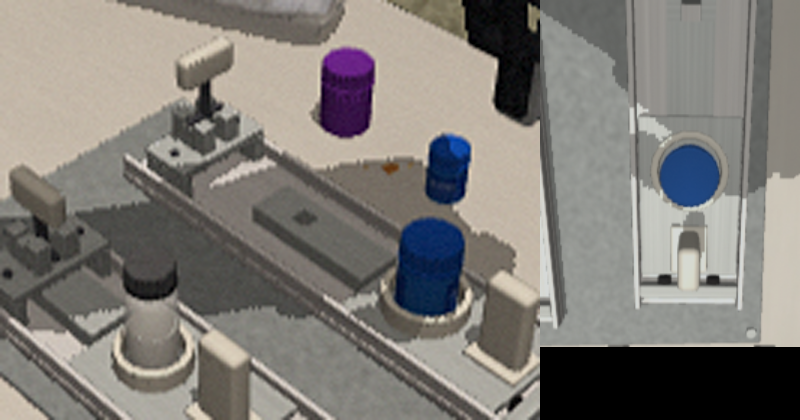

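The carrier is out at its stop with the tab against the rail's end. The jar stands in its cup, the pin is up crosswise (knob at scene (258,171)), and the vial and its pin are untouched.

```bash
python3 -c "
from workcell import bot
print(bot.job_done())"
```

```text
the job is handed in; nothing more can be done
None
```

I handed the job in at about 14 s: the jar's pin rests up in its notch, its carrier is slid out about 89 mm to the stop with the jar standing in it, and the vial's carrier was left pinned; no verdict was returned.

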